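# Open the sprung holder of the brass die

## Task

Open the holder that grips the brass-coloured die: push its red knob back, away from the die, against the spring, then across into the side notch of its slot and let it settle there, so that the holder stays open when you let go. Leave the brass die standing in its seat, and leave the holder with the grey die shut and its die in place.

Things in the scene. Friction and masses are not known exactly. Their poses are not given: they have to be found in the camera images.
- brass_holder: The die holder fixed to the table, grips the brass-coloured die at x -58 mm. Green base 160x92. Origin on the table under the knob's rest; x points from die to back, z up. On top, an aluminium gate (36 mm high, x -22 to 62, y -40 to 40) with a J slot for the pin under the red knob: from x 0 straight back (+x, 12 mm wide), across to +y, then a pocket 4 mm towards the die.
- brass_holder_knob (a point): Centre of the upright red knob of the brass-coloured die's holder: 18 mm diameter, from 41 to 82 mm above the table, this point 62 mm up. Nothing beside it on the holder is higher than 36 mm but the die, 58 mm away, 40 mm high. Axes parallel to the holder's. Keep the arm clear of the tall bench punch at the left: its lever and black ball reach out to x 0.47, y 0.39 to 0.49, 0.30 to 0.42 high.
- brass_holder_push (a joint): How far the brass die's pusher with its knob is back from the die along the holder's +x, m: 0 shut on the die, 0.041 at the end stop. A spring drives it towards the die: 4 N at 0, 8 N at 0.041. From 0.030 on the knob can go across; latched in the pocket it rests at about 0.026.
- brass_holder_cross (a joint): How far the same knob is across along the holder's +y, m: 0 in line, 0.026 at the far side; light friction, no spring. Cannot go across until the pusher is 0.030 back. From 0.015 on it is past the slot's 4 mm hook, and when let go the spring draws the pin into the pocket.
- brass_die_mid (a point): centre of the brass-coloured round die, 17 mm in diameter, 30 mm high, standing loose in the V seat of its holder on the 10 mm thick base plate
- grey_holder: Second such die holder fixed to the table, grips the grey die at x -58 mm. Green base 160x92. Origin on the table under the knob's rest; x points from die to back, z up. On top, an aluminium gate (36 mm high, x -22 to 62, y -40 to 40) with a J slot for the pin under the red knob: from x 0 straight back (+x, 12 mm wide), across to +y, then a pocket 4 mm towards the die.
- grey_holder_knob (a point): Centre of the upright red knob of the grey die's holder: 18 mm diameter, from 41 to 82 mm above the table, this point 62 mm up. Nothing beside it on the holder is higher than 36 mm but the die, 58 mm away, 44 mm high. Axes parallel to the holder's.
- grey_holder_push (a joint): as brass_holder_push, for the grey die's holder; it must stay shut (0)
- grey_die_mid (a point): centre of the grey round die, 25 mm in diameter, 34 mm high, standing loose in its holder

How it is judged:
At the end, for the whole second after the job is handed in: The brass die's pusher is latched: knob across in the pocket of the slot (more than 12.5 mm across, 21 to 28.5 mm back); the brass die stands upright (within 10 degrees) and it and the grey die are within 12 mm of where they were; the grey die's holder is shut (within 6 mm) (value of joint brass_holder_push between 0.021 and 0.0285 m and value of joint brass_holder_cross above 0.0125 m and distance of each of brass_die_mid, grey_die_mid from where it was at the start of the episode below 0.012 m and angle between brass_die_mid's own z axis and vertical below 0.17 rad and value of joint grey_holder_push below 0.006 m); the robot touches nothing.
It fails at once if the holder of the grey die is opened (its pusher moved back more than 12 mm) (value of joint grey_holder_push above 0.012 m).
It also fails if it takes over 35 s, if anything falls off the work surface, if the arm or the gripper's body presses on something with over 40 N, if the wrist force passes 120 N, or if a joint passes its speed limit or range.

## Robot

A 6-joint arm with a two-finger parallel gripper is mounted at the origin on a cart in front of the work surface, level with it; the furniture and walls round the work are solid. World frame = base frame: x ahead of the robot, y to its left, z up, the work surface at z = 0. Lengths are in m, angles in rad, forces in N, time in s.
With the tool pointing down it reaches from about 0.35 to 0.975 m from the base axis. Payload 4.9 kg.
Tool frame: the origin (TCP) lies midway between the tips of the shut fingers; the grasp point (between the pads) lies 19 mm behind it; z points along the fingers, y is the direction in which the jaws open and shut (so a half turn about z gives the same grasp; the last joint's range is limited). The gripper opens to 85 mm and grips with 20 to 120 N. Pads are 22 mm wide; open, the fingers measure 114 mm over their backs; the gripper's body (76 mm by 85 mm) begins 54 mm behind the grasp point. The pads swing forward as they close: fully open they stand 13 mm farther back than shut.
Start: joints at [-1.319, 0.053, 1.613, -0, 1.476, -0.119], TCP at [0.226, -0.583, 0.231] pointing down, gripper open.
Joint ranges: [-3.01, 3.01], [-1.01, 2.22], [0.06, 2.58], [-1.02, 4.17], [0.09, 2.62], [-3.14, 3.14]. Speed limits (rad/s): [2.57, 2.57, 3.14, 3.14, 3.14, 3.14].

## Interface

Orientations are given as a unit quaternion [w, x, y, z].
In Python, from plant import manip, cams gives the robot as it stands.
- The arm moves only by the tool jog_arm, never from a script. Its argument "targets" is a list of rows, each a list of 4 numbers: the shift along the tool's x, y, z in m, then the turn about the tool's z in degrees. A call has 1 to 5 rows; each row is the pose to reach, as a shift and turn from the pose commanded when the call began, along the tool's axes at that moment; what a row does not reach only later rows make up. A row lasts 1/12 s, in which the tool goes at most 41.7 mm and 7.16 degrees, less where a joint would pass 70% of its speed; a pose out of reach is approached as far as the arm can. A call with a gripper value outside its range is refused whole. "fingers" is the opening, from 0 (shut) to 1 (fully open), set as the call begins (left out, the last holds). The fingers move at their own pace and stop on an object; the grip force is fixed at half the most. Time passes only in rows, so rows that repeat a pose let the fingers close. It gives the time, the measured TCP pose, the force and the opening at its end, in the units of the state.
- manip.state(): the state, without advancing time (a new reading comes with each control period).
- cams.grab_frame(name): name is "scene" or "top" or "wrist"; returns the picture (480x640x3 uint8, red, green, blue); there is no depth.
- cams.get_calibration(name): a dict with "camera_matrix" (3x3 intrinsics, pixels), "cam_to_world" (4x4, takes a point from camera to world coordinates). Camera axes: x right, y up, looking along -z (the intrinsics and any distortion apply to the point x, -y, -z); pixel columns grow to the right and rows downward; lengths in m; the calibration is good to about 2 mm. A picture is of the moment at which its call begins: read the wrist's pose just before it. get_calibration takes no time and is no camera call; for the wrist camera it gives the pose at the moment of the call.
- manip.job_done(): hands the job in, once; it reports no verdict.
The state is a dict: "time": time; "joint_pos": joint angles; "joint_vel": joint speeds; "joint_efforts": joint torques, N m; "tool_pos": TCP position; "tool_rot": TCP orientation; "contact_force": force on the tool from outside, world axes, zero at the start; "ft_torque": the same for the moment, N m; "gripper_width": opening from 0.0 (shut) to 1.0 (fully open).
Only numpy, scipy, OpenCV 4.12 (cv2) and the standard library are available. Lean on these libraries where they do the work, as an engineer would, in place of code of your own. Each camera call takes 0.05 s, during which the arm holds its last target. There are 200 camera calls.

## Working session

There is one attempt and no reset: what is moved stays moved. The work goes in short steps, Python scripts to look and compute and a tool call to move; the robot and the scene stay as the last step left them, time stands still between calls to the robot, and variables do not carry over. Pictures are saved under pics/ and viewed, about 8 in all and at most 12, crops included, and the job is handed in when it is done.

Besides the shell and the picture viewer there is one more tool, called after "Request:" by a JSON object that holds its "fn" and its "kwargs". jog_arm: Moves the arm, as the interface text tells. Its arguments: {"type":"object","properties":{"targets":{"type":"array"},"fingers":{"type":"number"}},"required":["targets"]}

```bash
ls; mkdir -p pics; python3 - <<'E'
from plant import manip,cams
import cv2,numpy as np
s=manip.state();print(s['time'],s['tool_pos'],s['tool_rot'])
for n in("scene","top"):
    f=cams.grab_frame(n);cv2.imwrite(f'pics/{n}0.png',f[:,:,::-1]);c=cams.get_calibration(n);print(n,{k:np.round(v,3).tolist() if hasattr(v,'__len__') else v for k,v in c.items()})
E
```

```text
pics
0.0 [ 0.22630095 -0.58192314  0.23004572] [-1.03094886e-03  9.82862606e-01  1.84336732e-01 -6.13940060e-05]
scene {'camera_matrix': [[503.172, 0.0, 328.04], [0.0, 503.172, 240.956], [0.0, 0.0, 1.0]], 'cam_to_world': [[-0.861, 0.31, -0.403, 0.195], [-0.508, -0.541, 0.67, 0.515], [-0.01, 0.782, 0.623, 0.585], [0.0, 0.0, 0.0, 1.0]]}
top {'camera_matrix': [[565.299, 0.0, 318.335], [0.0, 565.299, 243.918], [0.0, 0.0, 1.0]], 'cam_to_world': [[-0.011, 0.989, -0.147, 0.42], [-1.0, -0.012, -0.007, -0.057], [-0.008, 0.147, 0.989, 0.926], [0.0, 0.0, 0.0, 1.0]]}
```

View pics/top0.png

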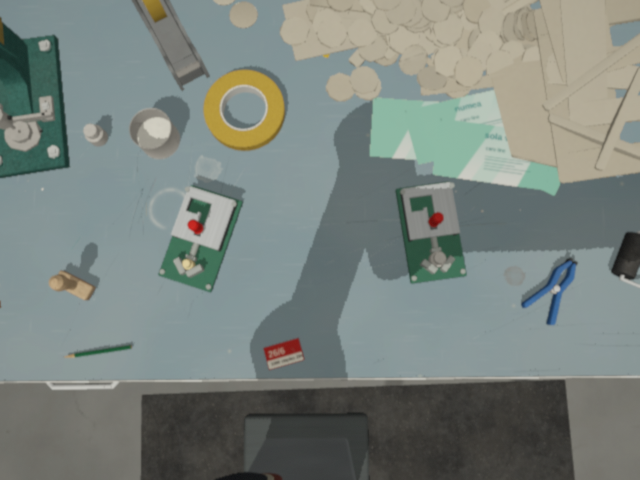

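View pics/scene0.png

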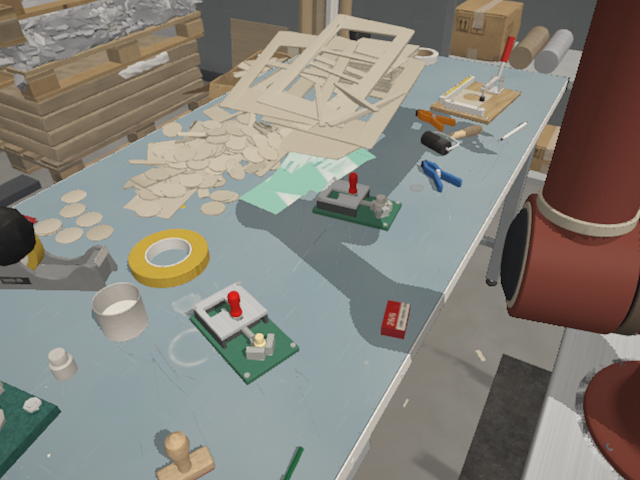

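The brass holder is the left one in the top view (knob about (195,227), die about (188,264)) and the near one in the scene view (knob about (235,303)). The grey holder's knob is at about (436,219) in the top view. Next I measure the pose.

```bash
cat >h.py <<'E'
import numpy as np,cv2
def ray(c,u,v):
    K=c['camera_matrix'];T=np.array(c['cam_to_world'])
    d=np.array([(u-K[0][2])/K[0][0],-(v-K[1][2])/K[1][1],-1]);d=T[:3,:3]@d
    return T[:3,3],d/np.linalg.norm(d)
def plane(c,u,v,z):
    o,d=ray(c,u,v);return o+d*(z-o[2])/d[2]
def tri(a,b):
    A=np.zeros((3,3));y=np.zeros(3)
    for o,d in(a,b):
        P=np.eye(3)-np.outer(d,d);A+=P;y+=P@o
    x=np.linalg.solve(A,y);return x,[np.linalg.norm((np.eye(3)-np.outer(d,d))@(x-o)) for o,d in(a,b)]
def cont(im,lo,hi,roi):
    hsv=cv2.cvtColor(im,cv2.COLOR_RGB2HSV);m=cv2.inRange(hsv,lo,hi);k=np.zeros_like(m);x0,y0,x1,y1=roi;k[y0:y1,x0:x1]=255
    if lo[0]==0:m|=cv2.inRange(hsv,(170,lo[1],lo[2]),(180,255,255))
    m&=k
    return max(cv2.findContours(m,cv2.RETR_EXTERNAL,cv2.CHAIN_APPROX_NONE)[0],key=cv2.contourArea)
E
python3 - <<'E'
from h import *
from plant import cams
T,S=[cams.get_calibration(n) for n in("top","scene")]
t,s=[cv2.imread(f'pics/{n}0.png')[:,:,::-1].copy() for n in("top","scene")]
def cen(c):
    x,y,w,h=cv2.boundingRect(c);return x+w/2-.5,y+h/2-.5,w,h
kt=cen(cont(t,(0,150,80),(8,255,255),(170,200,230,250)));ks=cen(cont(s,(0,150,80),(8,255,255),(210,280,260,325)))
print(kt,ks,tri(ray(T,*kt[:2]),ray(S,*ks[:2])))
g=cont(t,(60,80,30),(90,255,200),(150,170,250,300))
# whole holder hull: green base outline, near edges
P=np.array([plane(T,u,v,.01)[:2] for u,v in cv2.convexHull(g)[:,0]]).astype(np.float32)
r=cv2.minAreaRect(P*1000);print(r,cv2.boxPoints(r).round().tolist())
print('die',plane(T,188,264,.04))
big=cv2.resize(t[175:305,145:255],None,fx=5,fy=5,interpolation=cv2.INTER_CUBIC);b2=cv2.resize(s[270:390,180:310],None,fx=4,fy=4)
cv2.imwrite('pics/crop.png',big[:600,:,::-1])
E
```

```text
(195.0, 226.5, 15, 14) (234.5, 303.5, 14, 26) (array([0.5795189 , 0.14134166, 0.05795577]), [np.float64(0.0008842042040077644), np.float64(0.0008842042040080008)])
((568.94189453125, 142.23904418945312), (90.29971313476562, 157.36708068847656), 71.20773315429688) [[480.0, 125.0], [629.0, 74.0], [658.0, 160.0], [509.0, 210.0]]
die [0.52197854 0.15477551 0.04      ]
```

View pics/crop.png

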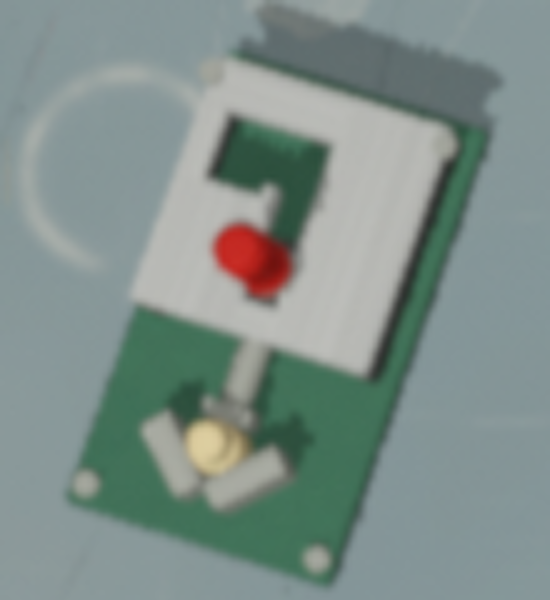

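Request:
{"fn": "jog_arm", "kwargs": {"targets": [[0.029,-0.027,0,0],[0.058,-0.054,0,0],[0.088,-0.081,0,0],[0.118,-0.108,0,0],[0.147,-0.136,0,0]], "fingers": 0.6}}

```text
time: 0.52
tool_pos: [0.3145, -0.4006, 0.2306]
tool_rot: [-0.0, 0.983, 0.184, -0.0]
contact_force: [1.3, 0.3, -0.0]
gripper_width: 0.602
```

Request:
{"fn": "jog_arm", "kwargs": {"targets": [[0.029,-0.027,0,0],[0.058,-0.054,0,0],[0.088,-0.081,0,0],[0.118,-0.108,0,0],[0.147,-0.136,0,0]]}}

```text
time: 0.93
tool_pos: [0.4022, -0.2205, 0.2309]
tool_rot: [-0.0, 0.983, 0.184, -0.0]
contact_force: [0.3, 0.1, 0.2]
gripper_width: 0.6
```

Request:
{"fn": "jog_arm", "kwargs": {"targets": [[0.029,-0.027,0,0],[0.058,-0.054,0,0],[0.088,-0.081,0,0],[0.118,-0.108,0,0],[0.147,-0.136,0,0]]}}

```text
time: 1.35
tool_pos: [0.4899, -0.0404, 0.231]
tool_rot: [0.0, 0.983, 0.184, -0.0]
contact_force: [0.3, -0.2, 0.4]
gripper_width: 0.599
```

Request:
{"fn": "jog_arm", "kwargs": {"targets": [[0.029,-0.027,0,-6],[0.058,-0.054,0,-12],[0.088,-0.081,0,-18],[0.118,-0.108,0,-24],[0.147,-0.136,0,-30]]}}

```text
time: 1.77
tool_pos: [0.5777, 0.1396, 0.2307]
tool_rot: [-0.0, 0.9, 0.435, -0.0]
contact_force: [0.1, -0.1, -0.3]
gripper_width: 0.597
```

Request:
{"fn": "jog_arm", "kwargs": {"targets": [[0,0,0,-7],[0,0,0,-14],[0,0,0,-20],[0,0,0,-20],[0,0,0,-20]]}}

```text
time: 2.18
tool_pos: [0.5771, 0.1376, 0.2307]
tool_rot: [-0.0, 0.814, 0.581, -0.0]
contact_force: [-0.2, 0.3, 0.1]
gripper_width: 0.603
```

```bash
python3 - <<'E'
from h import *
from plant import cams,manip
print(manip.state()['tool_pos'])
W=cams.get_calibration("wrist");w=cams.grab_frame("wrist");cv2.imwrite('pics/w1.png',w[:,:,::-1])
print(np.round(W['cam_to_world'],3).tolist())
c=cont(w,(0,150,80),(8,255,255),(0,0,640,480));print(cv2.boundingRect(c))
E
```

```text
[0.57711223 0.13760786 0.23074695]
[[0.946, 0.307, 0.103, 0.604], [-0.324, 0.897, 0.302, 0.216], [0.0, -0.319, 0.948, 0.374], [0.0, 0.0, 0.0, 1.0]]
(309, 200, 19, 27)
```

View pics/w1.png

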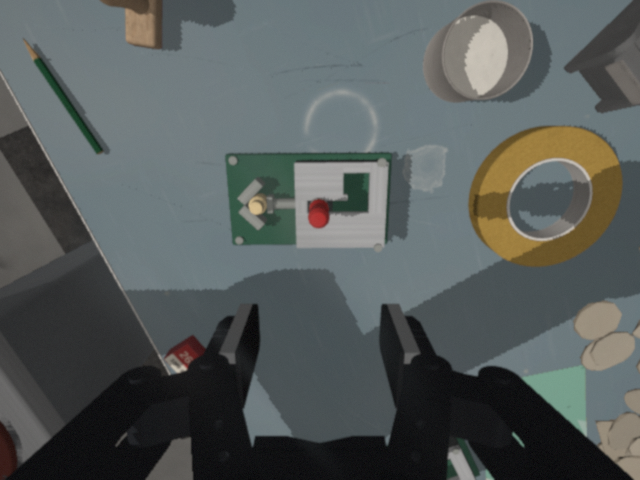

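The wrist view shows the holder lined up with the image rows: die at (257,206), knob at about (318,213), slot pocket above right at (355,190).

```bash
python3 - <<'E'
from h import *
from plant import cams,manip
s=manip.state();W=cams.get_calibration("wrist");T=cams.get_calibration("top")
k=plane(W,318,213.5,.062);print(k, plane(T,195,226.5,.062),tri(ray(W,318,213.5),ray(T,195,226.5)))
d=plane(W,257.5,204.5,.04);print('die',d,np.linalg.norm((d-k)[:2]))
a=np.deg2rad(71);X=np.array([np.cos(a),np.sin(a)]);Y=np.array([np.sin(a),-np.cos(a)])
for q in(k,plane(T,195,226.5,.062)):
    e=(q-s['tool_pos'])[:2];print(e@X,e@Y)
p=[plane(W,u,v,.01)[:2] for u,v in((228,153),(391,152))];print(np.rad2deg(np.arctan2(*(p[1]-p[0])[::-1])),np.linalg.norm(p[1]-p[0]))
E
```

```text
[0.57802445 0.14268034 0.062     ] [0.57799942 0.13993508 0.062     ] (array([0.57823177, 0.14128897, 0.05751316]), [np.float64(0.0006740176162670135), np.float64(0.0006740176162672029)])
die [0.52666298 0.16342039 0.04      ] 0.05539088448971503
0.005193578677042368 -0.0008745183429734672
0.002589738410676303 -4.417263675690483e-06
-18.554669754114272 0.15520591321828617
```

Request:
{"fn": "jog_arm", "kwargs": {"targets": [[0.004,0,0.035,0],[0.004,0,0.07,0],[0.004,0,0.105,0],[0.004,0,0.13,0],[0.004,0,0.14,0]], "fingers": 0.6}}

```text
time: 2.65
tool_pos: [0.5753, 0.1407, 0.0861]
tool_rot: [-0.002, 0.814, 0.582, -0.004]
contact_force: [-0.8, 0.3, -0.6]
gripper_width: 0.597
```

Request:
{"fn": "jog_arm", "kwargs": {"targets": [[0,0,0.015,0],[0,0,0.03,0],[0,0,0.045,0],[0,0,0.045,0],[0,0,0.045,0]]}}

```text
time: 3.07
tool_pos: [0.5786, 0.1412, 0.0465]
tool_rot: [-0.0, 0.813, 0.582, -0.0]
contact_force: [0.2, -0.3, 0.4]
gripper_width: 0.602
```

```bash
python3 - <<'E'
from plant import cams,manip
import cv2
w=cams.grab_frame("wrist");cv2.imwrite('pics/w2.png',w[:,:,::-1]);print(manip.state()['contact_force'])
E
```

```text
[-0.65879178 -0.34244532  0.40000177]
```

View pics/w2.png

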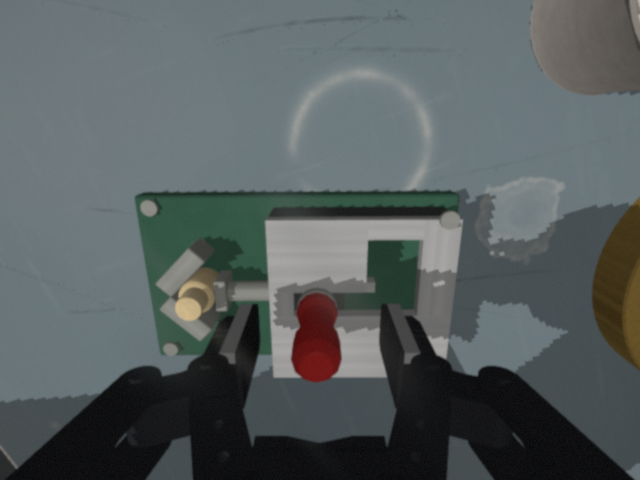

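The red knob at about (318,340) is centred between the fingers, and the fingers are clear of the die at (195,295). Closing now.

Request:
{"fn": "jog_arm", "kwargs": {"targets": [[0,0,0,0],[0,0,0,0],[0,0,0,0],[0,0,0,0],[0,0,0,0]], "fingers": 0}}

```text
time: 3.53
tool_pos: [0.5789, 0.1418, 0.0479]
tool_rot: [-0.0, 0.813, 0.582, 0.0]
contact_force: [-4.0, 0.0, 5.9]
gripper_width: 0.194
```

Request:
{"fn": "jog_arm", "kwargs": {"targets": [[0,0,0,0],[0,0,0,0],[0,0,0,0],[0,0,0,0],[0,0,0,0]]}}

```text
time: 3.95
tool_pos: [0.5789, 0.1418, 0.0479]
tool_rot: [-0.0, 0.813, 0.582, 0.0]
contact_force: [-3.4, 0.9, 6.0]
gripper_width: 0.192
```

Request:
{"fn": "jog_arm", "kwargs": {"targets": [[0,0.007,0,0],[0,0.014,0,0],[0,0.021,0,0],[0,0.028,0,0],[0,0.036,0,0]]}}

```text
time: 4.37
tool_pos: [0.6122, 0.1308, 0.0479]
tool_rot: [-0.001, 0.813, 0.582, -0.0]
contact_force: [-6.7, 2.9, 8.5]
gripper_width: 0.195
```

Request:
{"fn": "jog_arm", "kwargs": {"targets": [[0,0,0,0],[0,0,0,0],[0,0,0,0]]}}

```text
time: 4.62
tool_pos: [0.6123, 0.1306, 0.0479]
tool_rot: [-0.001, 0.813, 0.582, -0.0]
contact_force: [-7.3, 2.3, 8.1]
gripper_width: 0.191
```

Request:
{"fn": "jog_arm", "kwargs": {"targets": [[0.005,0,0,0],[0.01,0,0,0],[0.014,0,0,0],[0.018,0,0,0],[0.022,0,0,0]]}}

```text
time: 5.03
tool_pos: [0.6192, 0.1517, 0.0479]
tool_rot: [-0.001, 0.813, 0.582, -0.0]
contact_force: [-7.8, 1.8, 8.1]
gripper_width: 0.194
```

Request:
{"fn": "jog_arm", "kwargs": {"targets": [[0,0,0,0],[0,0,0,0],[0,0,0,0]]}}

```text
time: 5.28
tool_pos: [0.6192, 0.1519, 0.0479]
tool_rot: [-0.001, 0.813, 0.582, -0.0]
contact_force: [-7.2, 3.3, 7.2]
gripper_width: 0.193
```

Request:
{"fn": "jog_arm", "kwargs": {"targets": [[0,-0.003,0,0],[0,-0.006,0,0],[0,-0.009,0,0],[0,-0.009,0,0],[0,-0.009,0,0]]}}

```text
time: 5.7
tool_pos: [0.6106, 0.1547, 0.0479]
tool_rot: [-0.001, 0.813, 0.583, -0.0]
contact_force: [-6.3, 2.5, 6.4]
gripper_width: 0.19
```

Request:
{"fn": "jog_arm", "kwargs": {"targets": [[0,0,0,0],[0,0,0,0],[0,0,0,0],[0,0,0,0],[0,0,0,0]], "fingers": 0.55}}

```text
time: 6.12
tool_pos: [0.6114, 0.1534, 0.0462]
tool_rot: [0.0, 0.813, 0.582, 0.0]
contact_force: [-0.1, -0.1, 0.6]
gripper_width: 0.548
```

Request:
{"fn": "jog_arm", "kwargs": {"targets": [[0,0,-0.015,0],[0,0,-0.035,0],[0,0,-0.07,0],[0,0,-0.1,0],[0,0,-0.12,0]]}}

```text
time: 6.53
tool_pos: [0.6129, 0.1537, 0.1715]
tool_rot: [0.001, 0.813, 0.582, 0.002]
contact_force: [1.0, -0.9, 0.3]
gripper_width: 0.546
```

Request:
{"fn": "jog_arm", "kwargs": {"targets": [[0,0,-0.03,0],[0,0,-0.06,0],[0,0,-0.06,0],[0,0,-0.06,0]]}}

```text
time: 6.87
tool_pos: [0.613, 0.1537, 0.2309]
tool_rot: [0.002, 0.813, 0.582, 0.003]
contact_force: [0.2, -0.8, 0.6]
gripper_width: 0.549
```

```bash
python3 - <<'E'
from h import *
from plant import cams,manip
s=manip.state();print(s['tool_pos'],s['contact_force'])
W=cams.get_calibration("wrist");w=cams.grab_frame("wrist");cv2.imwrite('pics/w3.png',w[:,:,::-1])
S=cams.get_calibration("scene");f=cams.grab_frame("scene")
out=[]
for im in(w,f):
    x,y,a,b=cv2.boundingRect(cont(im,(0,150,80),(8,255,255),(0,0,640,480) if im is w else (190,270,300,330)));print(x,y,a,b);out.append((x+a/2-.5,y+b/2-.5))
k=plane(W,*out[0],.062);e=(k-[.5785,.1415,.062])[:2];a=np.deg2rad(-18.8)
print(k,tri(ray(W,*out[0]),ray(S,*out[1])),'push,cross',e@[np.cos(a),np.sin(a)],e@[-np.sin(a),np.cos(a)])
E
```

```text
[0.61298554 0.15367427 0.23092687] [ 0.2314742  -0.82048156  0.62764577]
304 212 19 21
205 289 15 26
[0.60860517 0.15328123 0.062     ] (array([0.60929967, 0.15464568, 0.06044417]), [np.float64(0.0018810986573342538), np.float64(0.0018810986573342195)]) push,cross 0.02470235343655512 0.020854559037720526
```

View pics/w3.png

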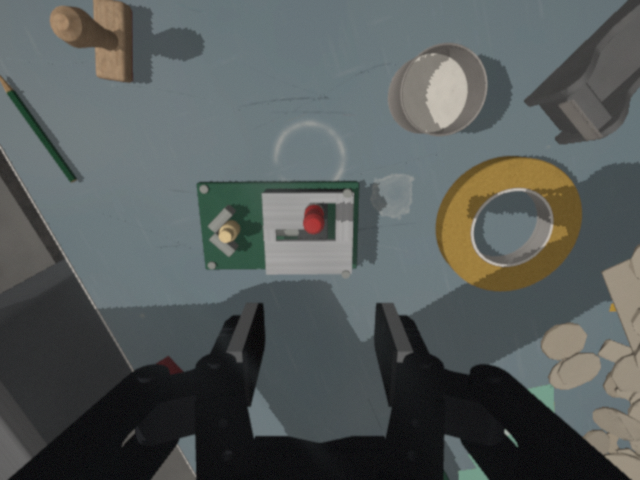

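The knob sits at (314,222) in the side pocket, measured about 25 mm back and 21 mm across. The brass die is upright in its seat at (228,232), and the gripper is clear.

```bash
python3 -c "
from plant import manip
print(manip.job_done())"
```

```text
the job is handed in; nothing more can be done
None
```

The brass die's holder is open and latched, and I handed the job in at about 7 s of the 35 s allowed. I gripped the red knob, pushed it back about 35 mm and across about 22 mm, eased it into the pocket, let go and lifted clear.

- **Knob:** with the gripper off it, the wrist camera put it about 25 mm back and 21 mm across, inside the required ranges. The scene camera agreed to within about 2 mm.
- **Brass die:** it stood upright in its seat in the last wrist picture. I judged this by eye and did not measure how far it moved.
- **Forces:** the highest I read was about 11 N. After release the force on the tool was near zero and the gripper was well clear.
- **Grey die's holder:** the arm never went down near it. I took no final close-up of it, so I did not check it separately.

None of my checks failed. The position estimates from different cameras differed by up to about 3 mm, which did not affect the grip.

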